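# Comb the mixing rods into rows in the drying tray

### The job

Take the hand rake and comb the scattered mixing rods away from you against the stop bars, first in the tray's left lane, then in the right, so that in each lane the three rods lie flat, parallel and touching in one tight row against the bar. Press each row home against its bar with the rake for a moment, with some 6 newtons, no harder: the bars slide if pushed hard and must stay where they are set. Do not touch the rods with the gripper, leave the other things alone, and stand the rake upright on the middle of its mat again.

Things in the scene. Friction and masses are not known exactly. Their poses are not given: they have to be found in the camera images.
- tray: Grey plastic tray fixed to the bench, 340 mm long (x, away from the robot) by 285 mm wide (y, to the robot's left), rim 16 mm high, walls 5 mm, floor 4 mm thick. Origin: centre of its underside. A 16 mm high, 5 mm thick rib along the middle (y = 0) splits it into two lanes 135 mm wide, centred 70 mm either side: left lane at +y, right lane at -y.
- rake_grip (a point): Loose hand rake, 107 mm tall, about 300 g, upright on its teeth on the mat. Point: axis of its black handle (26 x 26 mm), 84 mm above the tooth tips; z up. Steel head 46 (x) x 84 mm (y), underside 22 mm up, with 6 mm teeth in two rows at 16 mm before and behind its middle, y +-36 mm; clamped up to 11 mm off the handle axis along x, either way, not reported. Handle starts 30 mm up, grip from 41 mm.
- mat: Fixed black rubber parking mat, 120 x 140 x 3 mm, on which the rake stands. Origin: centre of its underside.
- bar_left: Aluminium stop bar across the left lane (the robot's left), 12 mm thick, 126 mm wide, top 20 mm above the bench, near the lane's far end, set anywhere over 40 mm of it. Only clamp friction holds it: a push of about 9 N along the lane slides it, and it stays where it is left. Origin: centre of its underside, 4 mm above the bench; axes as the tray's.
- face_left (a point): Middle of the flat face of the left stop bar that looks to the robot, 9 mm above the bench; x away from the robot along the lane, y across it.
- bar_right: Aluminium stop bar across the right lane (the robot's right), 12 mm thick, 126 mm wide, top 20 mm above the bench, near the lane's far end, set anywhere over 40 mm of it. Only clamp friction holds it: a push of about 9 N along the lane slides it, and it stays where it is left. Origin: centre of its underside, 4 mm above the bench; axes as the tray's.
- face_right (a point): Middle of the flat face of the right stop bar that looks to the robot, 9 mm above the bench; x away from the robot along the lane, y across it.
- rod_left1: White plastic mixing rod, one of three loose in the left lane (number 1 starts nearest the robot, 3 nearest the stop bar): square, 10 x 10 mm, 110 mm long along its y axis, about 22 g, lying askew on the tray floor. Origin: middle of its underside.
- rod_left2: White plastic mixing rod, one of three loose in the left lane (number 1 starts nearest the robot, 3 nearest the stop bar): square, 10 x 10 mm, 110 mm long along its y axis, about 22 g, lying askew on the tray floor. Origin: middle of its underside.
- rod_left3: White plastic mixing rod, one of three loose in the left lane (number 1 starts nearest the robot, 3 nearest the stop bar): square, 10 x 10 mm, 110 mm long along its y axis, about 22 g, lying askew on the tray floor. Origin: middle of its underside.
- rod_right1: White plastic mixing rod, one of three loose in the right lane (number 1 starts nearest the robot, 3 nearest the stop bar): square, 10 x 10 mm, 110 mm long along its y axis, about 22 g, lying askew on the tray floor. Origin: middle of its underside.
- rod_right2: White plastic mixing rod, one of three loose in the right lane (number 1 starts nearest the robot, 3 nearest the stop bar): square, 10 x 10 mm, 110 mm long along its y axis, about 22 g, lying askew on the tray floor. Origin: middle of its underside.
- rod_right3: White plastic mixing rod, one of three loose in the right lane (number 1 starts nearest the robot, 3 nearest the stop bar): square, 10 x 10 mm, 110 mm long along its y axis, about 22 g, lying askew on the tray floor. Origin: middle of its underside.
- bottle: Bystander: amber reagent bottle, 60 mm diameter, 130 mm tall. Origin: centre of its underside.
- tipbox: Bystander: pipette-tip box, 85 x 120 x 63 mm. Origin: centre of its underside.
- timer: Bystander: flat lab timer, 50 x 70 x 20 mm. Origin: centre of its underside.
Not all that is in view belongs to the job. Leave any green look-alike of the rod_left2 alone.

How it is judged:
By the outcome, as a careful person would: the job done as asked, in the order asked, and still so for the second after the job is handed in, with the robot touching nothing.
It also fails if it takes over 64 s, if anything falls off the work surface, if the arm or the gripper's body presses on something with over 40 N, if the wrist force passes 120 N, or if a joint passes its speed limit or range.

### The arm

A 6-joint arm with a two-finger parallel gripper is mounted at the origin on the work surface. World frame = base frame: x ahead of the robot, y to its left, z up, the work surface at z = 0. Lengths are in mm, angles in rad, forces in N, time in s.
With the tool pointing down it reaches from about 375 to 825 mm from the base axis. Payload 5.5 kg.
Tool frame: the origin (TCP) lies midway between the tips of the shut fingers; the grasp point (between the pads) lies 19 mm behind it; z points along the fingers, y is the line along which they close (so a half turn about z gives the same grasp; the last joint's range is limited). The gripper opens to 85 mm and grips with 20 to 120 N. Pads are 22 mm wide; open, the fingers measure 114 mm over their backs; the gripper's body (76 mm by 85 mm) begins 54 mm behind the grasp point. The pads swing forward as they close: fully open they stand 13 mm farther back than shut.
Start: joints at [1.146, 0.314, -0.047, 1.21, 0, 1.571], TCP at [247.279, 546.67, 231.299] pointing down, gripper open.
Joint ranges: [-2.67, 2.67], [-0.69, 1.73], [-1.03, 1.25], [-2.08, 2.16], [-1.42, 1.45], [-3.14, 3.14]. Speed limits (rad/s): [2.39, 2.39, 3.01, 3.14, 3.14, 3.14].

### API

Orientations are given as a unit quaternion [w, x, y, z].
In Python, from cell import r, optics, spotter gives the robot as it stands.
- The arm moves only by the tool drive_tool, never from a script. Its argument "steps" is a list of rows, each a list of 7 numbers: the closure, from 0 (fully open) to 1 (shut), then the shift along the tool's x, y, z in cm, then the turn, a rotation vector about the tool's x, y, z in rad. In form: [[gripper, tx, ty, tz, ax, ay, az], ...]. A call has 1 to 20 rows; each row shifts and turns the commanded pose from where the row before left it, along the tool's axes as they then stand; what a row does not reach is not made up. A row lasts 1/8 s, in which the tool goes at most 62.5 mm and 10.7 degrees, less where a joint would pass 70% of its speed; a pose out of reach is approached as far as the arm can. A call is refused whole if a number of a shift passes 6.25 or a number of a turn 0.188, either way. A call with a gripper value outside its range is refused whole. The fingers move at their own pace and stop on an object; the grip force is fixed at half the most. Time passes only in rows, so rows that do not move let the fingers close. It gives the time, the measured TCP pose, the force, the opening and the grip force at its end, in the units of the state.
- r.get_obs(): the state, without advancing time (a new reading comes with each control period).
- optics.read_camera(name): name is "scene" or "top" or "wrist"; returns the picture (480x640x3 uint8, red, green, blue); there is no depth.
- optics.camera_info(name): a dict with "intrinsics" (3x3 intrinsics, pixels), "R" (3x3) and "t" (3): a world point X has camera coordinates R X + t. Camera axes: x right, y down, z forward; pixel columns grow to the right and rows downward; lengths in mm; the calibration is good to about 2 mm. A picture is of the moment at which its call begins: read the wrist's pose just before it. camera_info takes no time and is no camera call; for the wrist camera it gives the pose at the moment of the call.
- r.close_job(): hands the job in; it is judged then, once.
Trained networks look in the newest picture that a camera, given by its name, has taken for a name from the list of things; names that differ only in an ending like _2 or _b are one class to them, and where a whole thing is asked for, a point or a joint stands for the part that bears it (a point fixed in the world has none). Each returns a list of dicts, best first, with "p" (0 to 1); they miss things now and then, are a little off and sometimes report something else, mostly with a low value. They report only what shows in the picture. A call takes as long as a camera call. They do not tell look-alikes from the thing itself.
- spotter.recognise(camera, query): "centre" ([x, y, z] in mm, in the coordinates of the camera as it stood for that picture, good to about 4 mm: the middle of the surface that is visible of it).
The state is a dict: "clock": time; "joint_pos": joint angles; "qd": joint speeds; "tau": joint torques, N m; "tcp_pos": TCP position; "tcp_rot": TCP orientation; "contact_force": force on the tool from outside, world axes, zero at the start; "wrist_torque": the same for the moment, N m; "gripper_width": finger opening in mm; "grip_force": force on a finger pad.
Only numpy, scipy, OpenCV 4.12 (cv2) and the standard library are available. Lean on these libraries where they do the work, as an engineer would, in place of code of your own. Each camera call takes 0.05 s, during which the arm holds its last target. There are 200 camera calls.

## Working session

There is one attempt and no reset: what is moved stays moved. The work goes in short steps, Python scripts to look and compute and a tool call to move; the robot and the scene stay as the last step left them, time stands still between calls to the robot, and variables do not carry over. Pictures are saved under pics/ and viewed, at most 10 in all, crops included, and the job is handed in when it is done.

Besides the shell and the picture viewer there is one more tool, called after ">>>" as a command line: name --pt "numbers of a row" for each row, then --argument value for the rest. drive_tool: Moves the arm, as the interface text tells. Its arguments: {"type":"object","properties":{"steps":{"type":"array"}},"required":["steps"]}

```bash
mkdir -p pics; ls; python3 - <<'E'
from cell import r,optics,spotter
import cv2,numpy as np
print(r.get_obs())
for c in ("scene","top"):
    im=optics.read_camera(c); cv2.imwrite(f"pics/{c}0.png",im[:,:,::-1])
    I=optics.camera_info(c);print(c,{k:np.round(v,3).tolist() for k,v in I.items()})
E
```

```text
pics
{'clock': 0.0, 'joint_pos': array([ 1.14599132e+00,  3.14255407e-01, -4.80592322e-02,  1.21019189e+00,
        1.41585602e-05,  1.57074626e+00]), 'qd': array([ 9.18421861e-04, -8.37736665e-04, -4.07914080e-05, -1.25649908e-03,
       -1.22432754e-03, -1.66474677e-03]), 'tau': array([-9.24853193e-04, -5.39585996e+01,  3.39750123e+01,  1.93181023e-02,
       -1.28142929e-04, -4.52086931e-05]), 'tcp_pos': array([247.04814938, 546.15729117, 230.42564433]), 'tcp_rot': array([-1.87203972e-04,  2.10784479e-01,  9.77532185e-01, -8.34386993e-04]), 'contact_force': array([ 0.30076776,  0.45597692, -0.6013677 ]), 'wrist_torque': array([ 0.00913217,  0.06643464, -0.04252232]), 'grip_force': 0.0, 'gripper_width': 85.49786734994893}
scene {'intrinsics': [[454.22, 0.0, 320.962], [0.0, 454.22, 238.426], [0.0, 0.0, 1.0]], 'R': [[-0.514, 0.858, 0.004], [0.618, 0.374, -0.692], [-0.595, -0.353, -0.722]], 't': [335.152, -298.217, 1311.817]}
top {'intrinsics': [[465.339, 0.0, 319.104], [0.0, 465.339, 246.358], [0.0, 0.0, 1.0]], 'R': [[-0.057, -0.998, -0.006], [-0.969, 0.057, -0.24], [0.24, -0.008, -0.971]], 't': [13.424, 604.021, 896.433]}
```

View pics/top0.png

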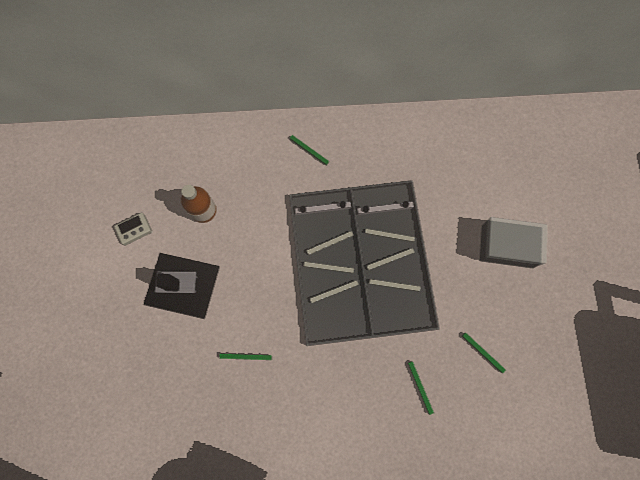

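View pics/scene0.png

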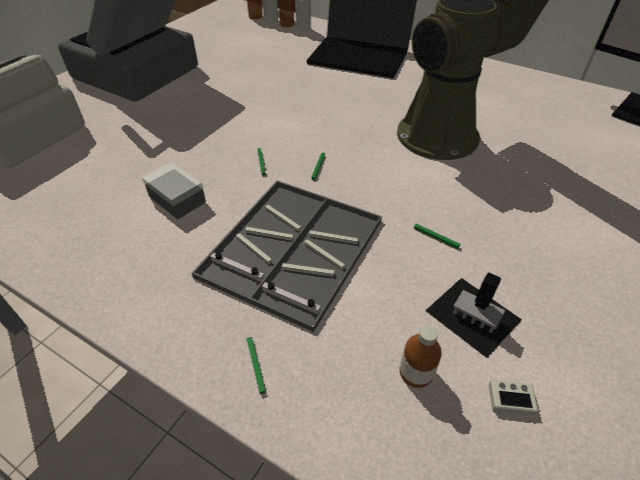

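The top view shows the tray at (290–437, 183–343) and the mat and rake at about (182, 285). The bars are at (325, 208) and (385, 207). The white rods are at left (330, 243), (328, 267), (333, 291) and right (390, 235), (390, 258), (394, 285). The green look-alikes all lie outside the tray. Next I need an enlarged crop to get corner pixels.

```bash
python3 - <<'E'
import cv2,numpy as np
t=cv2.imread("pics/top0.png");s=cv2.imread("pics/scene0.png")
a=cv2.resize(t[175:350,280:445],None,fx=3,fy=3,interpolation=cv2.INTER_CUBIC) # 495x525
b=cv2.resize(t[245:325,135:230],None,fx=3,fy=3,interpolation=cv2.INTER_CUBIC) # 285x240
c=cv2.resize(s[265:360,420:525],None,fx=2.8,fy=2.8,interpolation=cv2.INTER_CUBIC)
o=np.zeros((525,795,3),np.uint8);o[:525,:495]=a;o[:240,500:785]=b;o[245:245+c.shape[0],500:500+c.shape[1]]=c
o=cv2.convertScaleAbs(o,alpha=1.5,beta=20);cv2.imwrite("pics/crop1.png",o)
E
```

```text
(no output)
```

View pics/crop1.png

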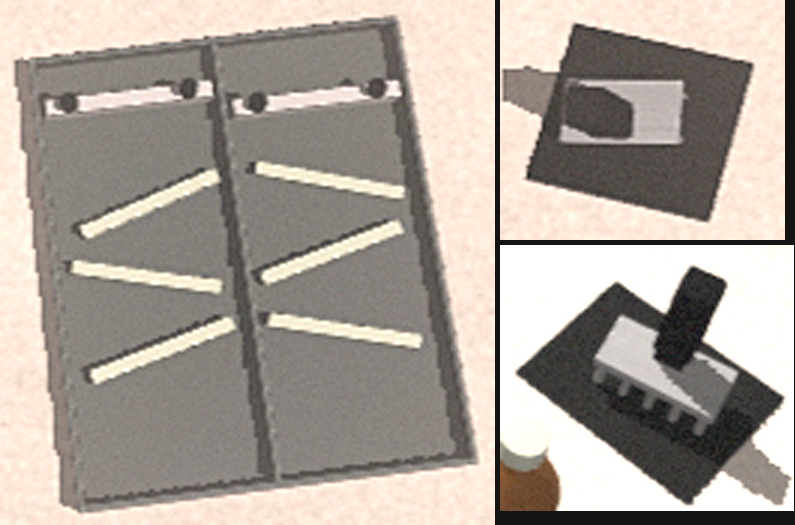

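The crop shows the tray rim corners, the mat corners, the near edges of the bars and the rake head top. I'll fit poses from these, plus the spotter for the rake handle.

```bash
cat > h.py <<'E'
import numpy as np,cv2
from scipy.optimize import least_squares
from cell import r,optics,spotter
def proj(c,X):
    I=optics.camera_info(c) if isinstance(c,str) else c
    p=(np.array(X,float)@I["R"].T+I["t"])@I["intrinsics"].T
    return p[:,:2]/p[:,2:]
def plane(c,uv,z):
    I=optics.camera_info(c) if isinstance(c,str) else c
    uv=np.atleast_2d(uv); d=np.c_[uv,np.ones(len(uv))]@np.linalg.inv(I["intrinsics"]).T@I["R"]
    C=-I["R"].T@I["t"]; return C+d*((z-C[2])/d[:,2])[:,None]
def place(p,L):  # p=x,y,yaw(rad); L local Nx3
    L=np.array(L,float);c,s=np.cos(p[2]),np.sin(p[2])
    return np.c_[p[0]+c*L[:,0]-s*L[:,1],p[1]+s*L[:,0]+c*L[:,1],L[:,2]]
def fit(c,uv,L,p0):
    f=least_squares(lambda p:(proj(c,place(p,L))-uv).ravel(),p0); return f.x,np.abs(f.fun).max()
def rect(a,b,z): return [[a/2,b/2,z],[a/2,-b/2,z],[-a/2,-b/2,z],[-a/2,b/2,z]] #FL FR NR NL
def seen(c,n):
    I=optics.camera_info(c); return [(round(d["p"],2),np.round(I["R"].T@(np.array(d["centre"])-I["t"]),1).tolist()) for d in spotter.recognise(c,n)[:3]]
E
python3 - <<'E'
from h import *
A=lambda l:np.array(l,float)/3+[280,175]
B=lambda l:(np.array(l,float)-[500,0])/3+[135,245]
tray=fit("top",A([(28,62),(397,18),(476,462),(80,510)]),rect(340,285,16),[600,-80,0]);print("tray",tray)
print("mat",fit("top",B([(575,25),(752,64),(708,220),(528,180)]),rect(120,140,3),[430,280,0]))
print("head",fit("top",B([(562,80),(683,80),(683,144),(562,143)]),rect(46,84,33),[430,280,0]))
t=tray[0];c,s=np.cos(t[2]),np.sin(t[2])
loc=lambda P:np.round(np.c_[(P[:,:2]-t[:2])@[[c,-s],[s,c]],],1).tolist()
print("barL edge",loc(plane("top",A([(50,115),(212,96)]),20)));print("barR",loc(plane("top",A([(235,116),(400,96)]),20)))
for n,p in dict(L3=[(80,230),(215,177)],L2=[(70,267),(220,286)],L1=[(90,377),(235,322)],R3=[(255,168),(403,192)],R2=[(260,277),(402,228)],R1=[(268,318),(420,341)]).items(): print(n,loc(plane("top",A(p),14)))
for c in("top","scene"):
    optics.read_camera(c)
    for n in("rake_grip","mat","tray","bar_left","bar_right"): print(c,n,seen(c,n))
S=lambda l:(np.array(l,float)-[500,245])/2.8+[420,265]
print("handle top (scene)",plane("scene",S([(708,278)]),110),"base",plane("scene",S([(676,355)]),33))
print("handle edges top@110",plane("top",B([(567,85),(567,130)]),110))
E
```

```text
tray (array([ 5.82841467e+02, -1.13037607e+02,  6.40191769e-02]), np.float64(1.1285680681895656))
mat (array([ 5.50680786e+02,  2.84444507e+02, -2.73844273e-01]), np.float64(1.0930763234618155))
head (array([ 5.52890066e+02,  2.88662106e+02, -4.22323852e-02]), np.float64(1.2938232400796323))
barL edge [[121.9, 129.7], [121.9, 7.5]]
barR [[104.2, -7.4], [104.6, -132.3]]
L3 [[32.8, 117.5], [60.8, 13.3]]
L2 [[6.1, 128.0], [-21.3, 21.0]]
L1 [[-75.8, 122.8], [-48.9, 13.8]]
R3 [[64.1, -17.2], [32.4, -123.3]]
R2 [[-18.2, -8.9], [5.4, -118.0]]
R1 [[-48.9, -10.3], [-78.9, -116.7]]
top rake_grip [(0.8, [549.4, 275.2, 31.8]), (0.7, [572.6, -41.1, 10.4])]
top mat [(0.59, [536.0, 274.5, 4.1])]
top tray [(0.7, [576.1, -113.5, 2.2]), (0.42, [589.7, -435.4, 67.0])]
top bar_left [(0.74, [704.2, -36.6, 24.9]), (0.28, [547.6, 275.9, 33.3])]
top bar_right [(0.79, [695.0, -178.6, 16.3]), (0.62, [682.0, 388.0, 23.1])]
scene rake_grip [(0.96, [552.9, 293.7, 32.2])]
scene mat [(0.58, [576.2, 281.3, 1.5])]
scene tray [(0.92, [613.6, -110.1, 2.0])]
scene bar_left [(0.6, [708.6, -34.6, 20.5]), (0.33, [692.1, 389.2, 17.2])]
scene bar_right [(0.65, [701.2, -175.7, 14.9])]
handle top (scene) [[539.72418133 292.01465882 110.        ]] base [[544.27664795 293.22554872  33.        ]]
handle edges top@110 [[558.52748514 301.90296997 110.        ]
 [528.49895186 301.09985109 110.        ]]
```

>>> drive_tool --pt "0 0 0 0 0 0 0.17" --pt "0 0 0 0 0 0 0.17" --pt "0 0 0 0 0 0 0.17" --pt "0 0 0 0 0 0 0.17" --pt "0 0 0 0 0 0 0.17" --pt "0 0 0 0 0 0 0.17" --pt "0 0 0 0 0 0 0.17"

```text
clock: 1.58
tcp_pos: [247.3, 546.7, 231.3]
tcp_rot: [-0.0, 0.724, 0.689, 0.0]
contact_force: [-1.0, 0.6, 1.5]
gripper_width: 85.2
grip_force: 0.0
```

```bash
cat >> h.py <<'E'
from scipy.spatial.transform import Rotation
def go(x,y,z,yaw):
    """print tool-frame shift (cm) to a world target of the TCP, after the turn; turn about tool z to have tool y at yaw"""
    o=r.get_obs();q=o["tcp_rot"];M=Rotation.from_quat([q[1],q[2],q[3],q[0]]).as_matrix()
    now=np.arctan2(M[1,1],M[0,1]); d=(np.array([x,y,z])-o["tcp_pos"])
    print("tcp",o["tcp_pos"].round(1),"yaw",round(now,4),"turn z",round(-(yaw-now),4),"z axis",M[:,2].round(3),"F",o["contact_force"].round(2),"T",o["wrist_torque"].round(2),"w",round(o["gripper_width"],1),"t",o["clock"])
    print("shift now cm",(M.T@d/10).round(2),"| after turn",((Rotation.from_euler('z',yaw-now).as_matrix()@M).T@d/10).round(2))
E
python3 -c "
from h import *
go(543,290,230,-0.042)"
```

```text
tcp [247.3 546.7 231.3] yaw -0.0496 turn z -0.0076 z axis [ 0.  0. -1.] F [-0.98  0.59  1.55] T [-0.01 -0.02  0.02] w 85.2 t 1.575
shift now cm [-24.17  30.81   0.13] | after turn [-24.4   30.62   0.13]
```

>>> drive_tool --pt "0 -3.45 4.4 0 0 0 0" --pt "0 -3.45 4.4 0 0 0 0" --pt "0 -3.45 4.4 0 0 0 0" --pt "0 -3.45 4.4 0 0 0 0" --pt "0 -3.45 4.4 0 0 0 0" --pt "0 -3.45 4.4 0 0 0 0" --pt "0 -3.45 4.4 0 0 0 0" --pt "0 0 0 0 0 0 0"

```text
clock: 2.58
tcp_pos: [547.0, 289.1, 231.0]
tcp_rot: [0.0, 0.724, 0.689, 0.0]
contact_force: [-0.5, 0.7, -0.1]
gripper_width: 85.6
grip_force: 0.0
```

```bash
python3 - <<'E'
from h import *
go(543,290,120,-0.042)
I=optics.camera_info("wrist");im=optics.read_camera("wrist");cv2.imwrite("pics/w1.png",im[:,:,::-1])
np.savez("w1.npz",**I)
print(seen("wrist","rake_grip"),seen("wrist","mat"))
print(proj(I,place([553,289,-.042],rect(46,84,33))).round(),proj(I,place([543,290,-.042],rect(26,26,110))).round())
E
```

```text
tcp [547.  289.1 231. ] yaw -0.0492 turn z -0.0072 z axis [ 0.001 -0.001 -1.   ] F [-0.54  0.74 -0.12] T [ 0.01  0.   -0.02] w 85.6 t 2.575
shift now cm [ 0.07 -0.41 11.1 ] | after turn [ 0.08 -0.41 11.1 ]
[(0.69, [577.3, 19.3, 7.0])] [(0.71, [547.9, 300.3, 3.7])]
[[343. 165.]
 [341. 243.]
 [299. 243.]
 [297. 165.]] [[325. 211.]
 [325. 241.]
 [294. 241.]
 [293. 211.]]
```

View pics/w1.png

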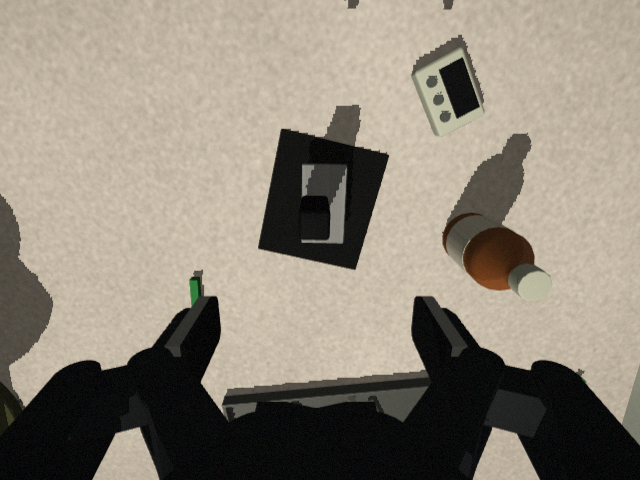

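The wrist view shows the head top at (302–346, 164–243), the handle top face at about (300–329, 210–240), and the mat corners at (282, 129), (388, 154), (355, 269), (259, 247).

```bash
python3 - <<'E'
from h import *
I=dict(np.load("w1.npz"))
print("head",fit(I,np.array([(347,164),(345.5,243),(302,243.5),(302,164)]),rect(46,84,33),[553,289,-.04]))
print("handle top",plane(I,[(314.5,225.5)],110))
print("mat",fit(I,np.array([(388,154),(355,269),(259,247),(282,129)]),rect(120,140,3),[550,284,-.27]))
im=cv2.imread("pics/w1.png");g=im[190:250,290:340].max(2)
for v in range(0,60,4):print(v+190,g[v].tolist()[::2])
E
```

```text
head (array([ 5.57301457e+02,  2.89182580e+02, -4.94585811e-02]), np.float64(0.6389880765850648))
handle top [[547.33884894 290.1510313  110.        ]]
mat (array([ 5.54117872e+02,  2.84480702e+02, -2.78552333e-01]), np.float64(1.384838891304014))
190 [23, 26, 20, 21, 21, 15, 130, 146, 142, 61, 56, 57, 59, 60, 60, 58, 62, 60, 60, 62, 58, 56, 54, 91, 133]
194 [21, 27, 21, 23, 21, 19, 136, 148, 118, 54, 56, 57, 60, 59, 57, 60, 58, 55, 64, 60, 57, 58, 61, 132, 140]
198 [22, 21, 20, 21, 22, 24, 16, 5, 10, 3, 10, 2, 3, 8, 8, 6, 9, 4, 5, 59, 58, 60, 135, 138, 137]
202 [19, 19, 28, 22, 24, 24, 7, 11, 6, 10, 5, 6, 2, 9, 9, 7, 4, 9, 8, 26, 58, 97, 130, 137, 136]
206 [17, 22, 21, 21, 26, 5, 14, 6, 1, 3, 6, 2, 10, 16, 8, 9, 9, 6, 8, 10, 128, 137, 133, 139, 137]
210 [26, 21, 21, 22, 19, 10, 10, 4, 15, 7, 7, 4, 4, 9, 14, 12, 3, 6, 0, 8, 130, 140, 135, 136, 140]
214 [18, 23, 25, 20, 19, 20, 14, 21, 20, 23, 15, 22, 23, 21, 23, 21, 20, 20, 19, 13, 91, 140, 136, 136, 141]
218 [22, 22, 23, 19, 18, 16, 21, 20, 23, 20, 23, 22, 18, 19, 21, 23, 22, 23, 22, 17, 92, 140, 136, 139, 139]
222 [21, 20, 25, 23, 13, 19, 23, 20, 21, 19, 24, 24, 24, 22, 19, 22, 20, 23, 18, 11, 131, 139, 136, 135, 140]
226 [24, 19, 19, 18, 20, 19, 25, 30, 18, 24, 25, 20, 26, 23, 26, 23, 27, 19, 26, 13, 132, 140, 142, 134, 138]
230 [22, 21, 20, 22, 19, 22, 20, 22, 23, 25, 25, 23, 25, 22, 23, 20, 22, 19, 23, 12, 133, 138, 142, 138, 136]
234 [24, 21, 21, 16, 21, 14, 24, 23, 26, 25, 20, 27, 23, 14, 24, 23, 21, 22, 20, 15, 134, 138, 138, 136, 139]
238 [23, 23, 25, 18, 15, 20, 19, 24, 18, 26, 20, 23, 20, 21, 21, 23, 23, 14, 20, 63, 139, 137, 140, 137, 136]
242 [25, 21, 23, 22, 26, 23, 119, 126, 117, 122, 114, 120, 126, 123, 121, 124, 119, 120, 123, 120, 128, 123, 120, 120, 130]
246 [23, 23, 26, 23, 22, 23, 23, 26, 19, 19, 21, 27, 20, 25, 25, 20, 16, 16, 19, 19, 18, 23, 20, 21, 21]
```

>>> drive_tool --pt "0 0.03 0 4 0 0 0" --pt "0 0.03 0 4 0 0 0" --pt "0 0 0 3 0 0 0" --pt "0 0 0 3 0 0 0" --pt "0 0 0 2.3 0 0 0" --pt "0 0 0 0 0 0 0" --pt "1 0 0 0 0 0 0" --pt "1 0 0 0 0 0 0" --pt "1 0 0 0 0 0 0" --pt "1 0 0 0 0 0 0" --pt "1 0 0 0 0 0 0" --pt "1 0 0 0 0 0 0"

```text
clock: 4.22
tcp_pos: [545.0, 292.8, 69.3]
tcp_rot: [0.0, 0.723, 0.691, 0.001]
contact_force: [-1.1, 0.4, 6.2]
gripper_width: 25.3
grip_force: 58.7
```

```bash
python3 -c "
from h import *
go(547,290,68,-0.049)"
```

```text
tcp [545.  292.8  69.3] yaw -0.044 turn z 0.005 z axis [ 0.001  0.001 -1.   ] F [-1.15  0.4   6.16] T [-0.07  0.26  0.06] w 25.3 t 4.225
shift now cm [-0.27  0.21  0.13] | after turn [-0.27  0.21  0.13]
```

>>> drive_tool --pt "1 0 0 -2 0 0 0" --pt "1 0 0 -4 0 0 0" --pt "1 0 0 0 0 0 0" --pt "1 0 0 0 0 0 0"

```text
clock: 4.72
tcp_pos: [543.8, 292.1, 127.2]
tcp_rot: [-0.0, 0.723, 0.691, -0.001]
contact_force: [-0.1, -0.1, -3.7]
gripper_width: 25.4
grip_force: 59.5
```

```bash
python3 -c "
from h import *
go(547,290,68,-0.049)
I=optics.camera_info('wrist');im=optics.read_camera('wrist');cv2.imwrite('pics/w2.png',im[:,:,::-1]);np.savez('w2.npz',**I)
print(I['R'],I['t'])
"
```

```text
tcp [543.8 292.1 127.2] yaw -0.0442 turn z 0.0048 z axis [-0.001 -0.001 -1.   ] F [-0.09 -0.14 -3.66] T [-0.01  0.04  0.01] w 25.4 t 4.725
shift now cm [-0.19  0.34  5.92] | after turn [-0.19  0.34  5.92]
[[ 9.99017178e-01 -4.43234222e-02  3.35658962e-04]
 [-4.22607488e-02 -9.50187514e-01  3.08800450e-01]
 [-1.33681538e-02 -3.08511140e-01 -9.51126789e-01]] [-531.36446438  292.40886835  379.55177252]
```

View pics/w2.png

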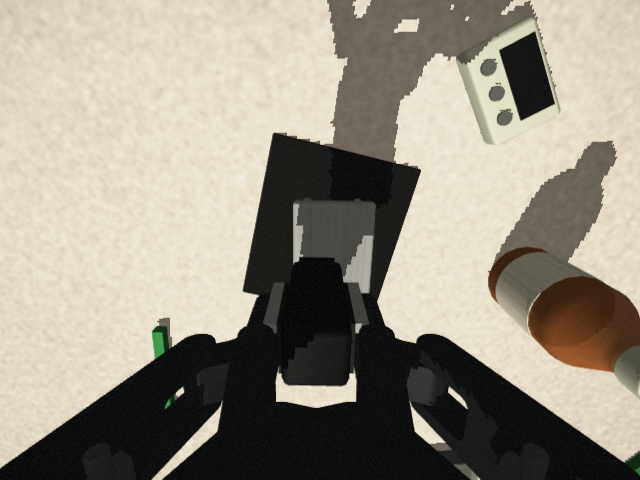

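```bash
python3 - <<'E'
from h import *
I=dict(np.load("w2.npz")); P=plane(I,[(293,200),(376,200),(294,250),(375,250)],90.9)-[543.8,292.1,0]
c,s=np.cos(-.044),np.sin(-.044);print((P[:,:2]@[[c,-s],[s,c]]).round(1))
t=[582.84,-113.04,.064]
# refine tray x,y w/ scene? report scene projection residual of bars
for n,x,y in(("L start",-125,70),("R start",-125,-70)):
    W=place(t,[[x,y,0]])[0]; print(n,W.round(1))
W=place(t,[[-125,70,0]])[0]; go(W[0],W[1],127,0.064)
E
```

```text
[[-11.4  40.7]
 [ 34.2  40.7]
 [-11.4  11.4]
 [ 35.2  11.4]]
L start [453.6 -51.2   0. ]
R start [ 462.6 -190.9    0. ]
tcp [543.4 291.9 126.7] yaw -0.0441 turn z -0.1081 z axis [-0.002 -0.001 -1.   ] F [ 0.21 -0.49 -3.09] T [-0.01  0.07 -0.  ] w 25.4 t 4.775
shift now cm [-3.467e+01 -7.450e+00  3.000e-02] | after turn [-33.66 -11.15   0.04]
```

>>> drive_tool --pt "1 0 0 0 0 0 -0.108" --pt "1 -4.8 -1.6 0 0 0 0" --pt "1 -4.8 -1.6 0 0 0 0" --pt "1 -4.8 -1.6 0 0 0 0" --pt "1 -4.8 -1.6 0 0 0 0" --pt "1 -4.8 -1.6 0 0 0 0" --pt "1 -4.8 -1.6 0 0 0 0" --pt "1 -4.8 -1.6 0 0 0 0" --pt "1 0 0 0 0 0 0" --pt "1 0 0 0 0 0 0"

```text
clock: 6.02
tcp_pos: [453.5, -49.8, 127.4]
tcp_rot: [-0.001, 0.684, 0.729, -0.0]
contact_force: [-0.7, 0.1, -2.4]
gripper_width: 25.6
grip_force: 60.0
```

```bash
python3 - <<'E'
from h import *
W=place([582.84,-113.04,.064],[[-125,70,0]])[0]; go(W[0],W[1],73,0.064)
for c in("wrist","scene"):
    I=optics.camera_info(c);im=optics.read_camera(c);cv2.imwrite(f'pics/{c}3.png',im[:,:,::-1]);np.savez(c+'3.npz',**I)
w=cv2.imread("pics/wrist3.png");s=cv2.imread("pics/scene3.png")
s=cv2.resize(s[170:340,180:395],None,fx=2,fy=2)
o=np.zeros((480,800,3),np.uint8);o[:,:640]=w; cv2.imwrite("pics/v3.png",w)
E
```

```text
tcp [453.5 -49.8 127.4] yaw 0.0632 turn z -0.0008 z axis [-0.001  0.001 -1.   ] F [-0.72  0.11 -2.44] T [ 0.03  0.01 -0.02] w 25.6 t 6.025
shift now cm [-0.14  0.01  5.44] | after turn [-0.14  0.01  5.44]
```

View pics/v3.png

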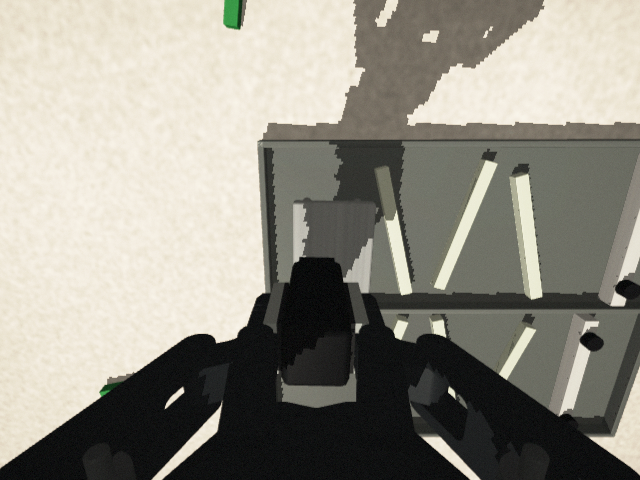

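The wrist view from over the left lane shows the tray's near-left rim corner at (260, 141), the rib top at row ~297, rod L1 at (382, 168)–(406, 293), and the right bar's near top edge at (586, 318)–(560, 412).

```bash
python3 - <<'E'
from h import *
I=dict(np.load("wrist3.npz"));c,s=np.cos(.064),np.sin(.064)
def L(uv,z): return (((plane(I,uv,z)[:,:2])-[582.84,-113.04])@[[c,-s],[s,c]]).round(1).tolist()
print("NL corner (exp -170,142.5)",L([(260,141)],16),"rim left (y 142.5)",L([(600,140)],16))
print("rib top edges",L([(500,295),(500,302)],16))
print("bar R near top edge",L([(586,318),(560,412)],20),"bar L",L([(639,218),(606,300)],20))
print("rod L1 left side",L([(377,168),(399,293)],14))
print("rod R1..",L([(408,318)],14))
im=cv2.imread("pics/wrist3.png")
print(im[300:330:1,500].max(1).tolist(),im[285:305,500].max(1).tolist())
print("R bar row 330",im[330,560:640].max(1).tolist()); print("L row 250",im[250,590:640].max(1).tolist())
E
```

```text
NL corner (exp -170,142.5) [[-165.0, 140.3]] rim left (y 142.5) [[85.6, 140.8]]
rib top edges [[33.5, 13.2], [34.6, 6.5]]
bar R near top edge [[108.9, -6.8], [109.5, -109.6]] bar L [[128.0, 82.3], [121.5, 10.6]]
rod L1 left side [[-77.2, 120.3], [-52.4, 14.2]]
rod R1.. [[-42.6, -10.4]]
[45, 49, 40, 39, 43, 47, 37, 42, 50, 83, 119, 119, 117, 119, 114, 110, 114, 114, 113, 111, 113, 110, 110, 112, 112, 110, 111, 111, 111, 110] [111, 114, 111, 115, 111, 113, 114, 94, 50, 49, 49, 48, 48, 50, 47, 45, 49, 40, 39, 43]
R bar row 330 [110, 111, 111, 109, 113, 108, 110, 110, 107, 136, 138, 140, 139, 141, 144, 143, 140, 142, 142, 148, 145, 148, 152, 225, 230, 229, 129, 106, 106, 110, 107, 105, 106, 108, 111, 105, 104, 109, 107, 109, 110, 109, 110, 110, 107, 109, 107, 109, 107, 105, 107, 109, 110, 110, 109, 110, 110, 107, 106, 109, 103, 105, 108, 109, 104, 108, 108, 105, 106, 108, 107, 109, 90, 64, 58, 63, 58, 57, 59, 58]
L row 250 [112, 108, 110, 110, 110, 109, 107, 108, 108, 110, 109, 106, 108, 110, 110, 109, 110, 108, 111, 107, 102, 133, 135, 135, 140, 139, 142, 141, 144, 138, 143, 140, 139, 142, 145, 148, 148, 219, 228, 229, 230, 231, 232, 230, 230, 231, 230, 228, 230, 229]
```

>>> drive_tool --pt "1 -0.25 0 2 0 0 0" --pt "1 0 0 2 0 0 0" --pt "1 0 0 1.0 0 0 0" --pt "1 0 0 0.5 0 0 0" --pt "1 0 0 0 0 0 0" --pt "1 0 0 0 0 0 0"

```text
clock: 6.88
tcp_pos: [454.8, -52.5, 73.9]
tcp_rot: [0.0, 0.684, 0.729, 0.0]
contact_force: [0.4, -0.1, -1.8]
gripper_width: 25.9
grip_force: 59.7
```

```bash
python3 - <<'E'
from h import *
go(453.5,-52.4,72,0.064)
I=dict(np.load("wrist3.npz"))
t=[587,-114,.064];c,s=np.cos(.064),np.sin(.064)
def L(uv,z): return (((plane(I,uv,z)[:,:2])-t[:2])@[[c,-s],[s,c]]).round(1).tolist()
print("barL",L([(627,250)],20),L([(611,250)],4),"barR",L([(583,330)],20),L([(569,330)],4))
E
```

```text
tcp [454.8 -52.5  73.9] yaw 0.0642 turn z 0.0002 z axis [ 0.001 -0.    -1.   ] F [ 0.44 -0.11 -1.84] T [ 0.01  0.01 -0.04] w 25.9 t 6.875
shift now cm [ 0.02 -0.13  0.19] | after turn [ 0.02 -0.13  0.19]
barL [[122.2, 56.9]] [[124.5, 50.9]] barR [[105.1, -17.6]] [[107.0, -28.3]]
```

>>> drive_tool --pt "1 0 0 0.17 0 0 0" --pt "1 0 0.8 0 0 0 0" --pt "1 0 0.8 0 0 0 0" --pt "1 0 0.8 0 0 0 0" --pt "1 0 0.8 0 0 0 0" --pt "1 0 0.8 0 0 0 0" --pt "1 0 0.8 0 0 0 0" --pt "1 0 0.8 0 0 0 0" --pt "1 0 0.8 0 0 0 0" --pt "1 0 0.8 0 0 0 0" --pt "1 0 0.8 0 0 0 0" --pt "1 0 0.8 0 0 0 0" --pt "1 0 0.8 0 0 0 0" --pt "1 0 0.8 0 0 0 0" --pt "1 0 0.8 0 0 0 0" --pt "1 0 0.8 0 0 0 0" --pt "1 0 0.8 0 0 0 0" --pt "1 0 0.8 0 0 0 0" --pt "1 0 0 0 0 0 0"

```text
clock: 9.25
tcp_pos: [590.9, -43.8, 71.7]
tcp_rot: [0.0, 0.684, 0.729, 0.0]
contact_force: [0.1, 0.0, -2.7]
gripper_width: 25.6
grip_force: 59.8
```

```bash
python3 - <<'E'
from h import *
W=place([587,-114,.064],[[63,70,0]])[0];go(W[0],W[1],72,0.064)
w=optics.read_camera("top")[:,:,::-1];s=optics.read_camera("scene")[:,:,::-1]
o=np.zeros((525,800,3),np.uint8);a=cv2.resize(w[180:345,280:445],None,fx=2.4,fy=2.4);b=cv2.resize(s[175:335,185:390],None,fx=1.95,fy=1.95)
o[:a.shape[0],:a.shape[1]]=a;o[:b.shape[0],400:400+b.shape[1]]=b;cv2.imwrite("pics/v4.png",o)
E
```

```text
tcp [590.9 -43.8  71.7] yaw 0.0641 turn z 0.0001 z axis [ 0.001 -0.    -1.   ] F [ 0.12  0.04 -2.73] T [ 0.05 -0.01  0.05] w 25.6 t 9.25
shift now cm [ 0.02  5.46 -0.03] | after turn [ 0.02  5.46 -0.03]
```

View pics/v4.png

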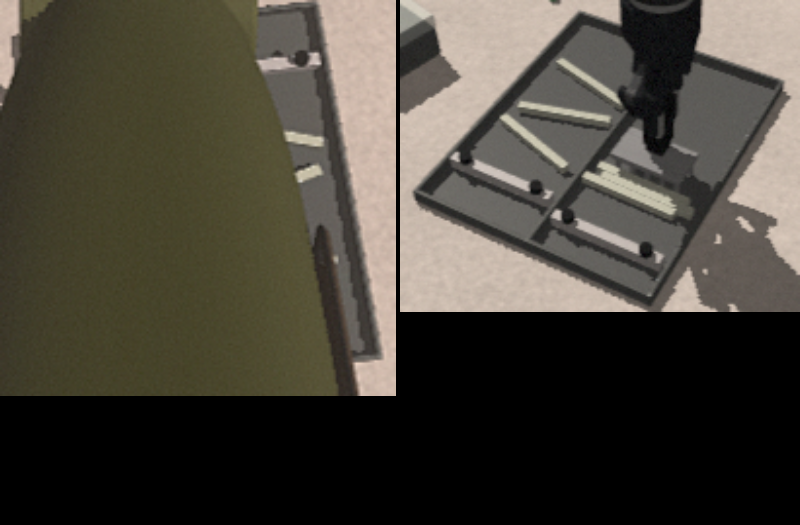

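The scene view shows the three left rods bunched parallel ahead of the teeth at (630, 193), with the left bar at (607, 237). I'll keep pushing and slow down near contact.

>>> drive_tool --pt "1 0 0.8 0 0 0 0" --pt "1 0 0.8 0 0 0 0" --pt "1 0 0.8 0 0 0 0" --pt "1 0 0.8 0 0 0 0" --pt "1 0 0.6 0 0 0 0" --pt "1 0 0.5 0 0 0 0" --pt "1 0 0.3 0 0 0 0" --pt "1 0 0.2 0 0 0 0" --pt "1 0 0 0 0 0 0"

```text
clock: 10.48
tcp_pos: [638.1, -40.7, 71.6]
tcp_rot: [0.0, 0.684, 0.729, 0.0]
contact_force: [-0.5, -0.3, -3.3]
gripper_width: 25.3
grip_force: 59.8
```

```bash
cat >> h.py <<'E'
def pose(t0=.064,c=(587,-114)):
    o=r.get_obs();p=o["tcp_pos"];print("t",o["clock"],"F along lane",round(o["contact_force"]@[np.cos(t0),np.sin(t0),0],2),"local",(np.array([[np.cos(t0),np.sin(t0)],[-np.sin(t0),np.cos(t0)]])@(p[:2]-c)).round(2),"z",p[2].round(1),"T",o["wrist_torque"].round(2))
E
python3 -c "
from h import *
pose()"
```

```text
t 10.475 F along lane -0.49 local [55.66 69.86] z 71.6 T [-0.03  0.    0.01]
```

>>> drive_tool --pt "1 0 0.15 0 0 0 0" --pt "1 0 0.15 0 0 0 0" --pt "1 0 0 0 0 0 0"

```text
clock: 10.85
tcp_pos: [641.1, -40.5, 71.6]
tcp_rot: [0.0, 0.684, 0.729, 0.0]
contact_force: [0.0, -0.8, -2.1]
gripper_width: 25.2
grip_force: 59.8
```

>>> drive_tool --pt "1 0 0.1 0 0 0 0" --pt "1 0 0 0 0 0 0"

```text
clock: 11.1
tcp_pos: [641.9, -40.5, 71.6]
tcp_rot: [-0.0, 0.684, 0.729, 0.0]
contact_force: [-0.7, 1.0, -3.1]
gripper_width: 25.2
grip_force: 59.8
```

>>> drive_tool --pt "1 0 0.1 0 0 0 0" --pt "1 0 0 0 0 0 0"

```text
clock: 11.35
tcp_pos: [642.9, -40.4, 71.6]
tcp_rot: [-0.0, 0.684, 0.729, -0.0]
contact_force: [-1.0, 0.0, -2.7]
gripper_width: 25.1
grip_force: 59.9
```

>>> drive_tool --pt "1 0 0.1 0 0 0 0" --pt "1 0 0 0 0 0 0"

```text
clock: 11.6
tcp_pos: [643.2, -40.5, 71.4]
tcp_rot: [-0.0, 0.684, 0.729, -0.001]
contact_force: [-3.2, -0.6, -0.7]
gripper_width: 25.5
grip_force: 60.0
```

>>> drive_tool --pt "1 0 0.05 0 0 0 0" --pt "1 0 0 0 0 0 0"

```text
clock: 11.85
tcp_pos: [643.3, -40.5, 71.4]
tcp_rot: [-0.001, 0.684, 0.729, -0.001]
contact_force: [-4.4, -1.1, 0.2]
gripper_width: 25.2
grip_force: 60.0
```

>>> drive_tool --pt "1 0 0.04 0 0 0 0" --pt "1 0 0 0 0 0 0" --pt "1 0 0 0 0 0 0"

```text
clock: 12.22
tcp_pos: [643.4, -40.5, 71.3]
tcp_rot: [-0.001, 0.684, 0.729, -0.001]
contact_force: [-5.4, -1.1, 0.6]
gripper_width: 24.9
grip_force: 60.0
```

```bash
python3 -c "
from h import *
pose()
for i in range(6): optics.read_camera('wrist');pose()"
```

```text
t 12.225 F along lane -5.49 local [60.99 69.72] z 71.3 T [-0.18  1.6   0.17]
t 12.275 F along lane -6.4 local [60.99 69.72] z 71.3 T [-0.21  1.61  0.07]
t 12.325 F along lane -5.32 local [60.97 69.73] z 71.3 T [-0.24  1.57  0.07]
t 12.375 F along lane -5.73 local [61.03 69.72] z 71.3 T [-0.22  1.55  0.09]
t 12.425 F along lane -5.99 local [61.   69.73] z 71.3 T [-0.21  1.6   0.07]
t 12.475 F along lane -5.85 local [60.98 69.71] z 71.3 T [-0.24  1.58  0.11]
t 12.525 F along lane -6.18 local [60.99 69.71] z 71.3 T [-0.25  1.61  0.09]
```

>>> drive_tool --pt "1 0 -0.1 0 0 0 0" --pt "1 0 -0.3 0 0 0 0" --pt "1 0 -0.8 0 0 0 0" --pt "1 0 -0.8 0 0 0 0" --pt "1 0 0 -2.7 0 0 0" --pt "1 0 0 -2.8 0 0 0" --pt "1 -3.5 -4.3 0 0 0 0" --pt "1 -3.5 -4.3 0 0 0 0" --pt "1 -3.5 -4.3 0 0 0 0" --pt "1 -3.5 -4.3 0 0 0 0" --pt "1 0 0 0 0 0 0" --pt "1 0 0 0 0 0 0"

```text
clock: 14.02
tcp_pos: [462.4, -192.4, 127.0]
tcp_rot: [0.001, 0.684, 0.729, 0.001]
contact_force: [0.5, -0.8, -2.2]
gripper_width: 25.6
grip_force: 60.8
```

```bash
python3 - <<'E'
from h import *
pose()
W=place([587,-114,.064],[[-130,-70,0]])[0];go(W[0],W[1],72,0.064)
a=optics.read_camera("wrist")[:,:,::-1];s=optics.read_camera("scene")[:,:,::-1]
o=np.zeros((540,800,3),np.uint8);a=cv2.resize(a,(450,338));b=cv2.resize(s[175:335,185:390],None,fx=1.7,fy=1.7)
o[:338,:450]=a;o[:b.shape[0],451:451+b.shape[1]]=b;cv2.imwrite("pics/v5.png",o[:340])
E
```

```text
t 14.025 F along lane 0.48 local [-129.31  -70.25] z 127.0 T [ 0.02 -0.02  0.04]
tcp [ 462.4 -192.4  127. ] yaw 0.0632 turn z -0.0008 z axis [ 0.002  0.    -1.   ] F [ 0.53 -0.84 -2.15] T [ 0.02 -0.02  0.04] w 25.6 t 14.025
shift now cm [ 0.03 -0.08  5.5 ] | after turn [ 0.03 -0.08  5.5 ]
```

View pics/v5.png

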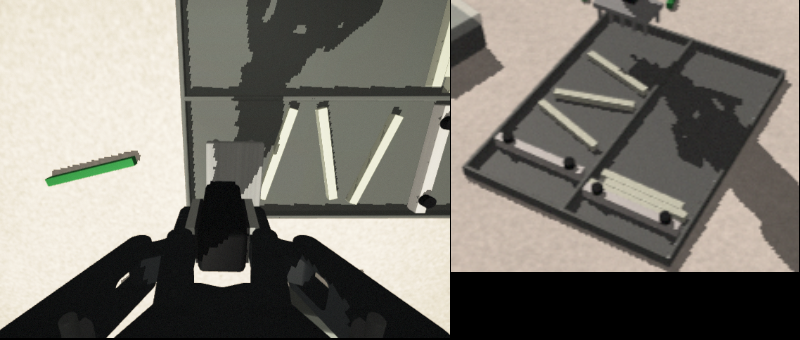

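The left row lies tight at the bar, at about (635, 195) in this composite. Rod R1's near end at (265, 198) looks close to the head, so I'll check the clearance.

```bash
python3 - <<'E'
from h import *
c,s=np.cos(.064),np.sin(.064);I=optics.camera_info("wrist")
print((((plane(I,np.array([(263,197),(270,198),(291,110)])*640/450,14)[:,:2])-[587,-114])@[[c,-s],[s,c]]).round(1))
print("near wall inner",(((plane(I,np.array([(184,110),(190,200)])*640/450,16)[:,:2])-[587,-114])@[[c,-s],[s,c]]).round(1))
E
```

```text
[[ -77.8 -114.6]
 [ -69.3 -115.9]
 [ -53.5  -12.2]]
near wall inner [[-167.6  -12.1]
 [-165.6 -117.6]]
```

>>> drive_tool --pt "1 0 0 2 0 0 0" --pt "1 0 0 2 0 0 0" --pt "1 0 0 1 0 0 0" --pt "1 0 0 0.5 0 0 0" --pt "1 0 0 0 0 0 0"

```text
clock: 14.75
tcp_pos: [462.4, -192.1, 71.7]
tcp_rot: [-0.0, 0.684, 0.73, 0.0]
contact_force: [-0.1, 0.2, -2.7]
gripper_width: 25.3
grip_force: 60.7
```

>>> drive_tool --pt "1 0 0.8 0 0 0 0" --pt "1 0 0.8 0 0 0 0" --pt "1 0 0.8 0 0 0 0" --pt "1 0 0.8 0 0 0 0" --pt "1 0 0.8 0 0 0 0" --pt "1 0 0.8 0 0 0 0" --pt "1 0 0.8 0 0 0 0" --pt "1 0 0.8 0 0 0 0" --pt "1 0 0.8 0 0 0 0" --pt "1 0 0.8 0 0 0 0" --pt "1 0 0.8 0 0 0 0" --pt "1 0 0.8 0 0 0 0" --pt "1 0 0.8 0 0 0 0" --pt "1 0 0.8 0 0 0 0" --pt "1 0 0.8 0 0 0 0" --pt "1 0 0.8 0 0 0 0" --pt "1 0 0.8 0 0 0 0" --pt "1 0 0 0 0 0 0"

```text
clock: 17.0
tcp_pos: [598.7, -183.6, 71.6]
tcp_rot: [0.0, 0.684, 0.729, 0.0]
contact_force: [0.4, -0.4, -2.7]
gripper_width: 25.3
grip_force: 60.8
```

```bash
python3 -c "
from h import *
pose()"
```

```text
t 17.0 F along lane 0.35 local [  7.22 -70.17] z 71.6 T [-0.06  0.04 -0.02]
```

>>> drive_tool --pt "1 0 0.8 0 0 0 0" --pt "1 0 0.8 0 0 0 0" --pt "1 0 0.6 0 0 0 0" --pt "1 0 0.4 0 0 0 0" --pt "1 0 0.2 0 0 0 0" --pt "1 0 0.2 0 0 0 0" --pt "1 0 0 0 0 0 0"

```text
clock: 17.88
tcp_pos: [628.0, -181.7, 71.6]
tcp_rot: [0.0, 0.684, 0.729, 0.0]
contact_force: [-0.0, -0.4, -2.7]
gripper_width: 25.7
grip_force: 60.8
```

>>> drive_tool --pt "1 0 0.15 0 0 0 0" --pt "1 0 0.15 0 0 0 0" --pt "1 0 0 0 0 0 0"

```text
clock: 18.25
tcp_pos: [631.0, -181.5, 71.6]
tcp_rot: [0.0, 0.684, 0.729, 0.0]
contact_force: [0.3, 0.1, -2.4]
gripper_width: 25.6
grip_force: 60.8
```

>>> drive_tool --pt "1 0 0.1 0 0 0 0" --pt "1 0 0 0 0 0 0"

```text
clock: 18.5
tcp_pos: [631.8, -181.4, 71.6]
tcp_rot: [0.0, 0.684, 0.729, -0.0]
contact_force: [-0.9, -1.3, -2.5]
gripper_width: 25.6
grip_force: 60.8
```

>>> drive_tool --pt "1 0 0.1 0 0 0 0" --pt "1 0 0 0 0 0 0"

```text
clock: 18.75
tcp_pos: [632.9, -181.3, 71.6]
tcp_rot: [0.0, 0.684, 0.729, 0.0]
contact_force: [-0.3, -0.9, -2.7]
gripper_width: 25.3
grip_force: 60.8
```

>>> drive_tool --pt "1 0 0.1 0 0 0 0" --pt "1 0 0 0 0 0 0"

```text
clock: 19.0
tcp_pos: [633.9, -181.3, 71.6]
tcp_rot: [0.0, 0.684, 0.729, 0.0]
contact_force: [-1.0, -0.6, -2.9]
gripper_width: 25.6
grip_force: 60.8
```

>>> drive_tool --pt "1 0 0.1 0 0 0 0" --pt "1 0 0 0 0 0 0"

```text
clock: 19.25
tcp_pos: [634.6, -181.3, 71.6]
tcp_rot: [-0.0, 0.684, 0.729, -0.0]
contact_force: [-0.9, -0.9, -1.5]
gripper_width: 25.3
grip_force: 60.9
```

>>> drive_tool --pt "1 0 0.05 0 0 0 0" --pt "1 0 0 0 0 0 0"

```text
clock: 19.5
tcp_pos: [634.8, -181.3, 71.5]
tcp_rot: [-0.0, 0.684, 0.729, -0.0]
contact_force: [-2.8, -1.2, -1.5]
gripper_width: 25.6
grip_force: 60.9
```

>>> drive_tool --pt "1 0 0.05 0 0 0 0" --pt "1 0 0 0 0 0 0"

```text
clock: 19.75
tcp_pos: [635.1, -181.3, 71.5]
tcp_rot: [-0.0, 0.684, 0.729, -0.001]
contact_force: [-5.4, -1.5, 0.8]
gripper_width: 25.4
grip_force: 60.8
```

```bash
python3 -c "
from h import *
pose()
for i in range(4): optics.read_camera('wrist');pose()"
```

```text
t 19.75 F along lane -5.45 local [ 43.66 -70.27] z 71.5 T [-0.23  1.37  0.1 ]
t 19.8 F along lane -5.14 local [ 43.64 -70.27] z 71.5 T [-0.2   1.44  0.09]
t 19.85 F along lane -4.89 local [ 43.61 -70.28] z 71.5 T [-0.24  1.41  0.06]
t 19.9 F along lane -4.79 local [ 43.63 -70.29] z 71.5 T [-0.24  1.38  0.07]
t 19.95 F along lane -5.26 local [ 43.66 -70.28] z 71.5 T [-0.26  1.36  0.16]
```

>>> drive_tool --pt "1 0 0.03 0 0 0 0" --pt "1 0 0 0 0 0 0" --pt "1 0 0 0 0 0 0" --pt "1 0 0 0 0 0 0"

```text
clock: 20.45
tcp_pos: [635.1, -181.4, 71.5]
tcp_rot: [-0.0, 0.684, 0.729, -0.001]
contact_force: [-5.6, -1.7, 0.9]
gripper_width: 25.0
grip_force: 60.9
```

```bash
python3 -c "
from h import *
pose()
for i in range(6): optics.read_camera('wrist');pose()"
```

```text
t 20.45 F along lane -5.65 local [ 43.7 -70.3] z 71.5 T [-0.24  1.48  0.13]
t 20.5 F along lane -5.11 local [ 43.72 -70.33] z 71.5 T [-0.27  1.56  0.09]
t 20.55 F along lane -4.03 local [ 43.72 -70.32] z 71.5 T [-0.32  1.52  0.07]
t 20.6 F along lane -4.7 local [ 43.74 -70.31] z 71.5 T [-0.24  1.52  0.13]
t 20.65 F along lane -5.8 local [ 43.75 -70.32] z 71.5 T [-0.27  1.46  0.08]
t 20.7 F along lane -6.21 local [ 43.74 -70.3 ] z 71.5 T [-0.28  1.47  0.1 ]
t 20.75 F along lane -5.86 local [ 43.71 -70.31] z 71.5 T [-0.23  1.51  0.09]
```

>>> drive_tool --pt "1 0 0.02 0 0 0 0" --pt "1 0 0 0 0 0 0" --pt "1 0 0 0 0 0 0" --pt "1 0 0 0 0 0 0"

```text
clock: 21.25
tcp_pos: [635.3, -181.4, 71.5]
tcp_rot: [-0.0, 0.684, 0.729, -0.001]
contact_force: [-5.8, -1.6, 0.5]
gripper_width: 25.5
grip_force: 60.8
```

>>> drive_tool --pt "1 0 -0.1 0 0 0 0" --pt "1 0 -0.3 0 0 0 0" --pt "1 0 -0.8 0 0 0 0" --pt "1 0 -0.8 0 0 0 0" --pt "1 0 0 -2.7 0 0 0" --pt "1 0 0 -2.8 0 0 0" --pt "1 0 0 0 0 0 0.108" --pt "1 5.1 -0.9 0 0 0 0" --pt "1 5.1 -0.9 0 0 0 0" --pt "1 5.1 -0.9 0 0 0 0" --pt "1 5.1 -0.9 0 0 0 0" --pt "1 5.1 -0.9 0 0 0 0" --pt "1 5.1 -0.9 0 0 0 0" --pt "1 5.1 -0.9 0 0 0 0" --pt "1 5.1 -0.9 0 0 0 0" --pt "1 5.1 -0.9 0 0 0 0" --pt "1 0 0 0 0 0 0" --pt "1 0 0 0 0 0 0"

```text
clock: 23.5
tcp_pos: [555.2, 279.4, 126.5]
tcp_rot: [0.0, 0.722, 0.692, -0.0]
contact_force: [-0.0, -0.0, -1.6]
gripper_width: 25.3
grip_force: 59.6
```

```bash
python3 - <<'E'
from h import *
go(550,284.5,75,-0.044)
a=optics.read_camera("top")[:,:,::-1];s=optics.read_camera("scene")[:,:,::-1];w=optics.read_camera("wrist")[:,:,::-1]
cv2.imwrite("pics/top6.png",a);cv2.imwrite("pics/w6.png",w);I=optics.camera_info("wrist");np.savez("w6.npz",**I)
o=np.zeros((600,800,3),np.uint8);a=cv2.resize(a[180:290,280:440],None,fx=2.5,fy=2.5);b=cv2.resize(s[190:340,185:390],None,fx=1.9,fy=1.9);w=cv2.resize(w,(400,300))
o[:a.shape[0],:400]=a;o[:b.shape[0],405:405+b.shape[1]]=b;o[300:,:400]=w;cv2.imwrite("pics/v6.png",o)
E
```

```text
tcp [555.2 279.4 126.5] yaw -0.0435 turn z 0.0005 z axis [-0.    -0.001 -1.   ] F [-0.03 -0.   -1.61] T [-0.04  0.   -0.03] w 25.3 t 23.5
shift now cm [ 0.49 -0.54  5.15] | after turn [ 0.49 -0.54  5.15]
```

View pics/v6.png

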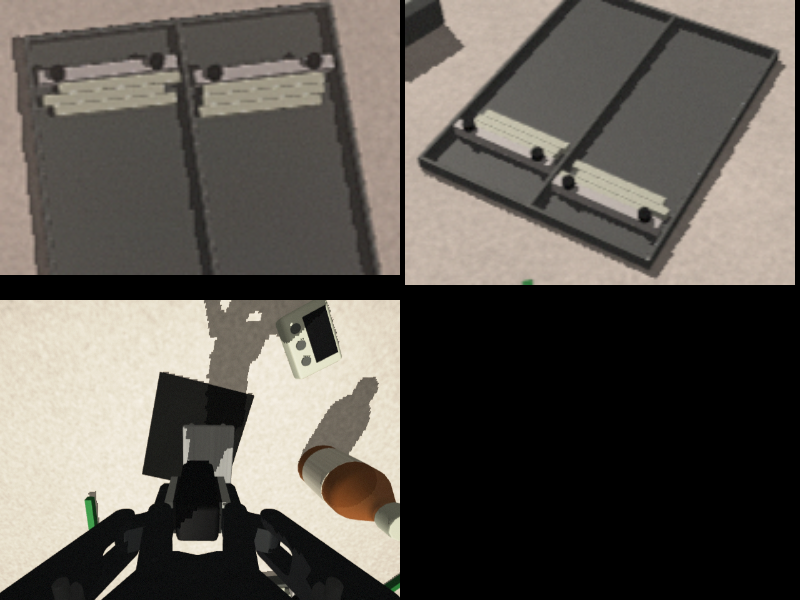

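Both rows lie tight and parallel at the bars, at top crop (110, 95) and (262, 95). The mat corners in the wrist picture are at (160, 373), (253, 396), (142, 474). I'll refine the mat centre from these.

```bash
python3 - <<'E'
from h import *
I=dict(np.load("w6.npz"));k=1.6
uv=(np.array([(253.5,395.5),(142,474),(160,372.5)])-[0,300])*k
L=np.array(rect(120,140,3))[[0,2,3]]
f=least_squares(lambda p:(proj(I,place(p,L))-uv).ravel(),[554,284,-.28]);m=f.x;print(m,abs(f.fun).max())
go(m[0]-5,m[1],75,-0.044)
E
```

```text
[ 5.53608921e+02  2.83617174e+02 -2.80019079e-01] 1.0296584273066287
tcp [555.6 278.4 126.6] yaw -0.0456 turn z -0.0016 z axis [-0. -0. -1.] F [ 0.12 -0.31 -2.25] T [-0.03  0.06 -0.01] w 25.4 t 23.65
shift now cm [ 0.49 -0.73  5.16] | after turn [ 0.49 -0.73  5.16]
```

>>> drive_tool --pt "1 0.5 -0.65 0 0 0 0" --pt "1 0 0 2 0 0 0" --pt "1 0 0 2 0 0 0" --pt "1 0 0 1 0 0 0" --pt "1 0 0 0.3 0 0 0" --pt "1 0 0 0 0 0 0"

```text
clock: 24.4
tcp_pos: [549.5, 285.0, 74.0]
tcp_rot: [0.0, 0.723, 0.691, 0.0]
contact_force: [-0.3, 0.2, -2.7]
gripper_width: 25.6
grip_force: 59.6
```

>>> drive_tool --pt "1 0 0 0.2 0 0 0" --pt "1 0 0 0 0 0 0"

```text
clock: 24.65
tcp_pos: [549.5, 285.1, 72.0]
tcp_rot: [0.0, 0.722, 0.691, 0.0]
contact_force: [0.0, 0.5, -3.0]
gripper_width: 25.1
grip_force: 59.6
```

>>> drive_tool --pt "1 0 0 0.1 0 0 0" --pt "1 0 0 0 0 0 0"

```text
clock: 24.9
tcp_pos: [549.3, 285.0, 70.6]
tcp_rot: [-0.0, 0.722, 0.691, -0.0]
contact_force: [-0.1, 0.4, -2.7]
gripper_width: 24.8
grip_force: 59.6
```

>>> drive_tool --pt "1 0 0 0.1 0 0 0" --pt "1 0 0 0 0 0 0"

```text
clock: 25.15
tcp_pos: [549.3, 285.0, 69.6]
tcp_rot: [-0.0, 0.722, 0.691, 0.0]
contact_force: [0.1, 0.1, -3.0]
gripper_width: 25.5
grip_force: 59.7
```

>>> drive_tool --pt "1 0 0 0.05 0 0 0" --pt "1 0 0 0 0 0 0"

```text
clock: 25.4
tcp_pos: [549.3, 285.0, 69.4]
tcp_rot: [-0.0, 0.722, 0.691, 0.0]
contact_force: [-1.2, 0.7, 0.4]
gripper_width: 25.3
grip_force: 60.3
```

>>> drive_tool --pt "1 0 0 0.04 0 0 0" --pt "0.6 0 0 0 0 0 0" --pt "0.5 0 0 0 0 0 0" --pt "0.3 0 0 0 0 0 0" --pt "0 0 0 0 0 0 0" --pt "0 0 0 0 0 0 0" --pt "0 0 0 0 0 0 0" --pt "0 0 0 -1 0 0 0" --pt "0 0 0 -3 0 0 0" --pt "0 0 0 -5 0 0 0" --pt "0 0 0 -5 0 0 0" --pt "0 0 0 -2 0 0 0" --pt "0 0 0 0 0 0 0"

```text
clock: 27.02
tcp_pos: [550.6, 285.6, 231.4]
tcp_rot: [0.001, 0.722, 0.691, 0.002]
contact_force: [0.8, -1.1, -0.4]
gripper_width: 85.8
grip_force: 0.0
```

```bash
python3 - <<'E'
from h import *
a=optics.read_camera("top")[:,:,::-1];s=optics.read_camera("scene")[:,:,::-1];w=optics.read_camera("wrist")[:,:,::-1]
I=optics.camera_info("wrist");np.savez("w7.npz",**I)
o=np.zeros((600,800,3),np.uint8);a=cv2.resize(a[180:290,280:440],None,fx=2.5,fy=2.5);b=cv2.resize(s[190:400,185:545],None,fx=1.1,fy=1.1);w=cv2.resize(w[50:350,150:500],(400,343))
o[:a.shape[0],:400]=a;o[:b.shape[0],404:404+b.shape[1]]=b;o[257:,:400]=w;cv2.imwrite("pics/v7.png",o)
E
```

```text
(no output)
```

View pics/v7.png

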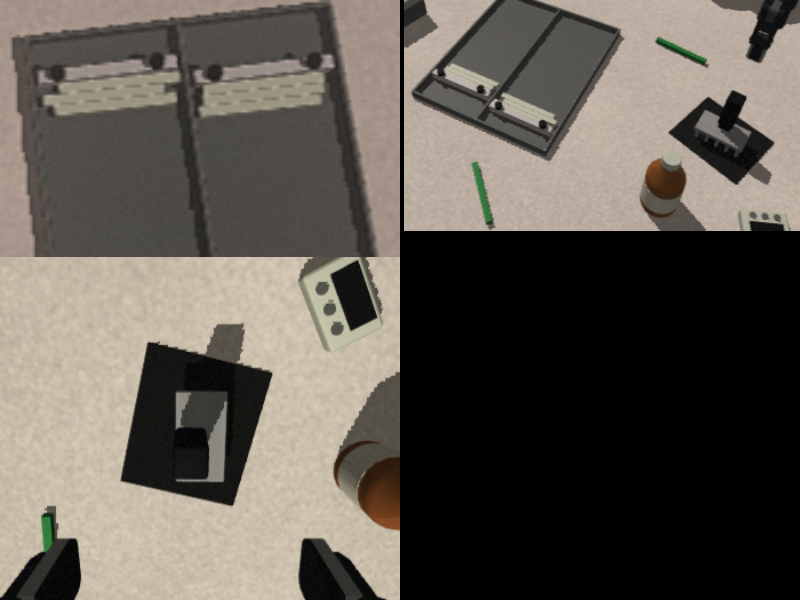

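The rake stands upright on the middle of the mat with the gripper clear of it. Both rows lie tight against their bars, and the other things are undisturbed.

```bash
python3 -c "
from cell import r
print(r.close_job())"
```

```text
the job is handed in; nothing more can be done
None
```

I handed the job in at about 27 s: both rows of three rods were combed tight against their bars (left lane first, each pressed with just under 6 N on average), and the rake stands upright within a few millimetres of the middle of its mat. By eye in the last pictures the bars and the other things looked untouched; I did not re-measure the bars.

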